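# Run in the docking base screws without crossing the threads

## Robot

A 6-joint arm with a two-finger parallel gripper is mounted at the origin on the work surface. World frame = base frame: x ahead of the robot, y to its left, z up, the work surface at z = 0. Lengths are in m, angles in rad, forces in N, time in s.
With the tool pointing down it reaches from about 0.325 to 0.775 m from the base axis. Payload 5.5 kg.
Tool frame: the origin (TCP) lies at the very end of the fingers, on their centre line; the grasp point (between the pads) lies 19 mm behind it; z points along the fingers, y is the line along which they close (so a half turn about z gives the same grasp; the last joint's range is limited). The gripper opens to 85 mm and grips with 20 to 120 N. Pads are 22 mm wide; open, the fingers measure 114 mm over their backs; the gripper's body (76 mm by 85 mm) begins 54 mm behind the grasp point. The pads swing forward as they close: fully open they stand 13 mm farther back than shut.
Start: joints at [1.227, 0.091, 1.231, -0, 1.82, -0.057], TCP at [0.17, 0.576, 0.2] pointing down, gripper open.
Joint ranges: [-2.87, 2.87], [-0.86, 2.18], [0.17, 2.46], [-1.51, 4.65], [0.06, 2.69], [-2.65, 2.65]. Speed limits (rad/s): [2.57, 2.57, 3.01, 3.14, 3.14, 3.14].

## Interface

Orientations are given as a unit quaternion [x, y, z, w].
In Python, from plant import monitor, cams, arm gives the robot as it stands.
- The arm moves only by the shell command python3 -m inch 'ROWS'. ROWS is JSON, a list of rows, each an object with "fingers": the finger opening in mm, from 0 to 85.4; "delta_pos": the shift along the world's x, y, z in mm, a list of three; "turn": the turn about the world's z in rad. A call has 1 to 20 rows; each row shifts and turns the commanded pose from where the row before left it; what a row does not reach is not made up. A row lasts 1/10 s, in which the tool goes at most 50 mm and 8.59 degrees, less where a joint would pass 70% of its speed; a pose out of reach is approached as far as the arm can. A call with a gripper value outside its range is refused whole. The fingers move at their own pace and stop on an object; the grip force is fixed at half the most. Time passes only in rows, so rows that do not move let the fingers close. It gives the time, the measured TCP pose, the force, the opening and the grip force at its end, in the units of the state.
- monitor.get_obs(): the state, without advancing time (a new reading comes with each control period).
- cams.camera(name): name is "side" or "top"; returns a dict with "color" (480x640x3 uint8, red, green, blue), "fx", "fy", "cx", "cy" (pixels), "T" (4x4, takes a point from camera to world coordinates). Camera axes: x right, y down, z forward; pixel columns grow to the right and rows downward; lengths in m; the calibration is good to about 2 mm. A picture is of the moment at which its call begins. There is no depth.
- arm.hand_in(): hands the job in; it is judged then, once.
The state is a dict: "clock": time; "joints": joint angles; "dq": joint speeds; "joint_efforts": joint torques, N m; "ee_pos": TCP position; "tool_rot": TCP orientation; "force": force on the tool from outside, world axes, zero at the start; "moment": the same for the moment, N m; "width": opening from 0.0 (shut) to 1.0 (fully open); "gripper_force": force on a finger pad.
Only numpy, scipy, OpenCV 4.12 (cv2) and the standard library are available. Lean on these libraries where they do the work, as an engineer would, in place of code of your own. Each camera call takes 0.05 s, during which the arm holds its last target. There are 200 camera calls.

## Task

Run both hand screws of the defibrillator's docking base fully home, clockwise until snug, with their flanges down on the collars. Start each one gently by feel: one of them has been started with crossed threads, so as soon as a screw binds early, stop, turn it back anticlockwise to its stop, let it drop into the thread and start it again. Never force a thread, and leave the things around the base where they are.

Things in the scene. Friction and masses are not known exactly. Their poses are not given: they have to be found in the camera images.
- head_a (a point): Hand screw A (twin of B): grip point of its head, on the axis. The head is a black rounded bar 44 mm long (along point x, turning with the screw), 14 mm thick, 26 mm high; this point is 10 mm below its top. Grasp here from above across the 14 mm. Clockwise from above drives the screw in. Fully home this point is 70 mm above the dock's underside.
- head_b (a point): Hand screw B, same shape as A, point and axes as head_a. Either A or B is crossed. Rightly started, a screw has this point 73 to 73.5 mm above the dock's underside and runs freely (about 0.05 N m) 1.4 rad from the back stop to home, sinking 3.5 mm in the last 0.65 rad; it may start anywhere from the back stop to 0.85 rad past it. The angles of the stops differ every time.
- flange_a (a point): Centre of the underside of screw A's round aluminium flange (50 mm across, 5 mm thick), 28 mm below head_a; fully home it lies on the collar's rim. A light spring (about 2.5 N with its weight) pushes each screw down. Held at one height in the gripper a screw still turns, and sinks onto its thread when let go, so the gripper need not follow it down.
- flange_b (a point): The same on screw B. A crossed screw stands 9 mm higher than a started one (head point 82.5 mm above the dock's underside) and binds within 0.3 rad of clockwise turn. The back stop lies 0.6 to 0.9 rad anticlockwise of there; let go there it drops about 9 mm into the thread and can be run in clockwise.
- thread_a: Thread of screw A, hidden in the collar, turning with the head; origin on the axis 54 mm below head_a. Where a screw binds, at the back stop and at home the torque climbs by about 0.1 N m per 0.03 rad; while running free the reading may sit 0.1 N m off zero. A rise of 0.2 N m is a sure sign of a stop, and snug enough for home.
- thread_b: Thread of screw B, likewise. A thread bears on the collar 18 mm from the axis and is damaged by more than 32 N there in all, turning and pressing together: with light pressing about 0.45 N m on the head, so turn by small steps.
- rim_left (a point): Centre of the rim of the fixed aluminium collar at the dock's y = +90 mm, 42 mm above the dock's underside: 54 mm across, 26 mm high above the plate. One screw stands in each collar; which of A and B is here varies.
- rim_right (a point): The same for the collar at the dock's y = -90 mm.
- dock: Docking base for the defibrillator, fixed on the steel worktop: grey plastic plate 150 (x) x 300 (y) x 16 mm; origin at the centre of its underside. The two screws stand at y = +90 and -90 mm, x = 0 in its frame. A black connector block, up to 28 mm high, lies between them, and a lip 30 mm high runs along the far (+x) edge.
- paddle: Bystander: defibrillator paddle, black slab 85 x 110 mm with a grip on top, 42 mm high, lying beyond the base; origin at the centre of its underside.
- gel: Bystander: upright white gel bottle, 48 mm across, 120 mm high; origin under its centre.
- vial: Bystander: small amber glass jar, 32 mm across, 50 mm high; origin under its centre.
- tape: Bystander: roll of paper tape lying flat, 64 mm across, 20 mm high; origin under its centre.

How it is judged:
By the outcome, as a careful person would: the job done as asked, in the order asked, and still so for the second after the job is handed in, with the robot touching nothing.
It also fails if it takes over 72 s, if anything falls off the work surface, if the arm or the gripper's body presses on something with over 40 N, if the wrist force passes 120 N, or if a joint passes its speed limit or range.

## Working session

There is one attempt and no reset: what is moved stays moved. The work goes in short steps, Python scripts to look and compute and a shell command to move; the robot and the scene stay as the last step left them, time stands still between calls to the robot, and variables do not carry over. Pictures are saved under pics/ and viewed, at most 10 in all, crops included, and the job is handed in when it is done.

```bash
ls; mkdir -p pics; python3 - <<'E'
from plant import monitor, cams, arm
import cv2
print(monitor.get_obs())
for n in("top","side"):
    c=cams.camera(n); cv2.imwrite(f"pics/{n}0.png",c["color"][:,:,::-1]); print(n,c["fx"],c["fy"],c["cx"],c["cy"],c["T"].round(3).tolist())
E
```

```text
pics
{'clock': 0.0, 'joints': array([ 1.22730646e+00,  9.18562549e-02,  1.23190617e+00,  2.59583887e-07,
        1.81982981e+00, -5.66976043e-02]), 'dq': array([-0.00072945,  0.00096306, -0.00020548, -0.00012236,  0.00051331,
       -0.00110289]), 'joint_efforts': array([-3.19273568e-04, -4.58735991e+01, -4.18023849e+01, -2.11723600e-04,
        1.16836283e-02, -2.62823346e-05]), 'ee_pos': array([0.16960454, 0.5751529 , 0.19904106]), 'tool_rot': array([ 1.42905103e-01,  9.89735890e-01, -9.79817524e-04, -1.98842845e-04]), 'force': array([ 0.14928991, -0.2715186 ,  0.67033107]), 'moment': array([-0.01028503, -0.06909303, -0.0363905 ]), 'gripper_force': 0.0, 'width': 1.0008321758515193}
top 465.9423415285858 465.9423415285858 314.11843338850656 235.59768916588226 [[0.001, -0.994, 0.107, 0.499], [-1.0, -0.003, -0.012, 0.072], [0.012, -0.106, -0.994, 1.06], [0.0, 0.0, 0.0, 1.0]]
side 514.1887271330672 514.1887271330672 330.306688813961 238.05986517842666 [[0.912, -0.224, 0.342, 0.315], [-0.408, -0.447, 0.796, -0.654], [-0.026, -0.866, -0.499, 0.525], [0.0, 0.0, 0.0, 1.0]]
```

View pics/top0.png

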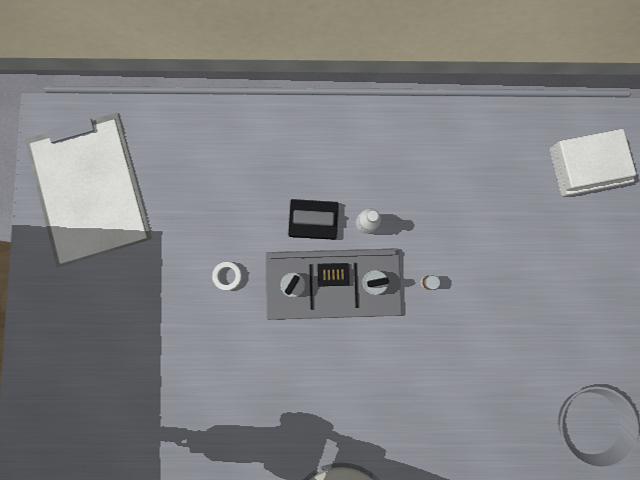

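View pics/side0.png

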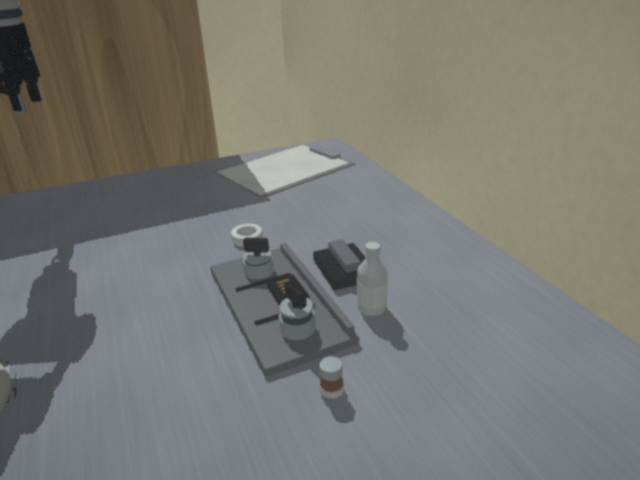

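The top view shows the dock with screws at about (293,285), dock-left, and (376,282), dock-right. In the side view they are at about (257,250) and (298,310). Next I'll enlarge both and measure.

```bash
cat > h.py <<'E'
import cv2,numpy as np
from plant import monitor, cams
def cam(n): return cams.camera(n)
def proj(c,p):
    q=np.linalg.inv(c["T"])@np.append(p,1); return np.array([c["fx"]*q[0]/q[2]+c["cx"],c["fy"]*q[1]/q[2]+c["cy"]])
def ray(c,uv):
    d=c["T"][:3,:3]@np.array([(uv[0]-c["cx"])/c["fx"],(uv[1]-c["cy"])/c["fy"],1]); return c["T"][:3,3],d
def onz(c,uv,z):
    o,d=ray(c,uv); return o+d*(z-o[2])/d[2]
def head(c,box,thr=45,z=.08):   # dark blob -> long-axis end points and angle at height z
    x,y,w,h=box; g=c["color"][y:y+h,x:x+w].max(2); m=(g<thr).astype(np.uint8)
    k=max(cv2.findContours(m,0,1)[0],key=cv2.contourArea); k=(k+[x,y]).astype(np.float32)
    P=np.array([onz(c,p,z)[:2] for p in k[:,0]],np.float32)
    return cv2.minAreaRect(k),cv2.minAreaRect(P*1000),k
E
python3 - <<'E'
from h import *
t,s=cam("top"),cam("side")
a=cv2.resize(t["color"][240:330,255:415],None,fx=5,fy=5,interpolation=cv2.INTER_CUBIC)
cv2.imwrite("pics/t1.png",a[:,:,::-1])
b=cv2.resize(s["color"][225:375,200:370],None,fx=4,fy=4,interpolation=cv2.INTER_CUBIC)[:600]
cv2.imwrite("pics/s1.png",b[:,:,::-1])
for box in((278,270,30,30),(361,267,32,30)):
    r,R,k=head(t,box); print(r,R)
E
```

```text
((291.8382568359375, 284.6029357910156), (5.487954616546631, 19.37933921813965), 30.963756561279297) ((500.47198486328125, 105.89506530761719), (11.488052368164062, 40.26319885253906), 59.23365020751953)
((377.8846435546875, 281.9230651855469), (5.687367916107178, 20.592193603515625), 78.69007110595703) ((506.2763977050781, -74.39732360839844), (11.842995643615723, 43.38616180419922), 11.274785995483398)
```

View pics/t1.png

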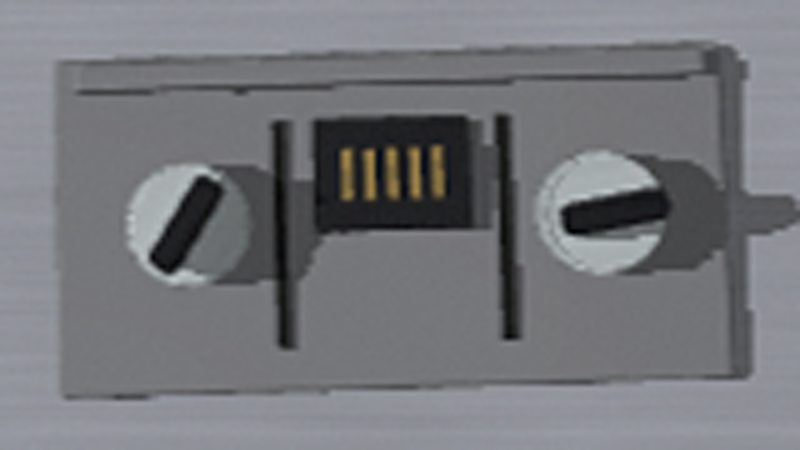

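View pics/s1.png

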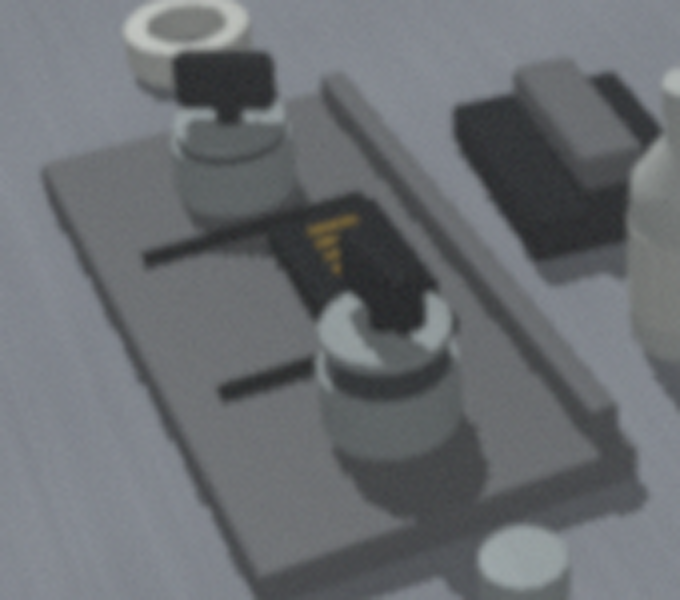

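The close-ups show the dock-right (near) screw with about a 12 mm gap under its flange, so it is the crossed one. The dock-left flange sits about 3 mm above its collar. I'll check the heights across both views.

```bash
cat > chk.py <<'E'
# prints the reading; chk.py BASE LIM fails if |Mz-BASE|>LIM
import sys,numpy as np
from plant import monitor
o=monitor.get_obs(); m=o["moment"][2]; q=o["tool_rot"]
print("t%.2f p%s yaw%.3f F%s Mz%.3f w%.3f g%.0f j6 %.2f"%(o["clock"],(o["ee_pos"]*1000).round(1),2*np.arctan2(q[1],q[0]),o["force"].round(1),m,o["width"],o["gripper_force"],o["joints"][5]))
if len(sys.argv)>2 and abs(m-float(sys.argv[1]))>float(sys.argv[2]): print("STOP"); sys.exit(1)
E
python3 - <<'E'
from h import *
t,s=cam("top"),cam("side")
for nm,box,zt,sb in(("L",(278,270,30,30),.083,(240,234,32,22)),("R",(361,267,32,30),.0925,(282,290,36,20))):
    r,R,k=head(t,box,60,zt); print(nm,"head xy",R)
    # flange: bright disc in top view
    x,y,w,h=box; x-=6;y-=6;w+=12;h+=12
    c=t["color"][y:y+h,x:x+w]; m=((c.max(2)>135)|(c.max(2)<60)).astype(np.uint8)
    for zf in (zt-.033,):
        kk=max(cv2.findContours(m,0,1)[0],key=cv2.contourArea)+[x,y]
        P=np.array([onz(t,p,zf)[:2] for p in cv2.convexHull(kk)[:,0]],np.float32)*1000
        print(" flange",cv2.minEnclosingCircle(P),cv2.fitEllipse(P))
    # heads top centre in side view vs expected
    ctr=np.array(R[0])/1000
    a=np.deg2rad(R[2]+90); d=np.array([np.cos(a),np.sin(a)])*.022
    for z in(zt-.009,zt,zt+.009):
        print("  z%.4f"%z,[proj(s,[*(ctr+e*d),z]).round(1).tolist() for e in(-1,0,1)])
cv2.imwrite("pics/s2.png",cv2.resize(s["color"][225:325,230:330],None,fx=6,fy=6,interpolation=cv2.INTER_CUBIC)[:,:,::-1])
E
python3 chk.py
```

```text
L head xy ((500.4775085449219, 105.79407501220703), (12.884454727172852, 41.548622131347656), 59.163509368896484)
 flange ((501.13323974609375, 108.11479949951172), 26.273027420043945) ((500.76904296875, 109.54244995117188), (47.530006408691406, 52.004703521728516), 87.00151062011719)
  z0.0740 [[268.3, 244.1], [255.9, 243.6], [243.6, 243.1]]
  z0.0830 [[267.9, 239.6], [255.4, 239.1], [243.0, 238.6]]
  z0.0920 [[267.4, 235.0], [254.9, 234.6], [242.4, 234.1]]
R head xy ((506.181396484375, -72.95452880859375), (13.130301475524902, 45.2693977355957), 10.616059303283691)
 flange ((507.0083923339844, -72.13453674316406), 29.223587036132812) ((506.39453125, -71.04800415039062), (50.82674026489258, 57.24857711791992), 2.7609076499938965)
  z0.0835 [[303.1, 300.3], [295.0, 292.9], [287.3, 285.9]]
  z0.0925 [[302.7, 295.1], [294.7, 287.9], [286.9, 280.9]]
  z0.1015 [[302.4, 290.0], [294.3, 282.8], [286.5, 275.9]]
t0.30 p[169.7 575.4 199.8] yaw2.855 F[-0.3  1.  -0.2] Mz-0.053 w1.000 g0 j6 -0.06
```

View pics/s2.png

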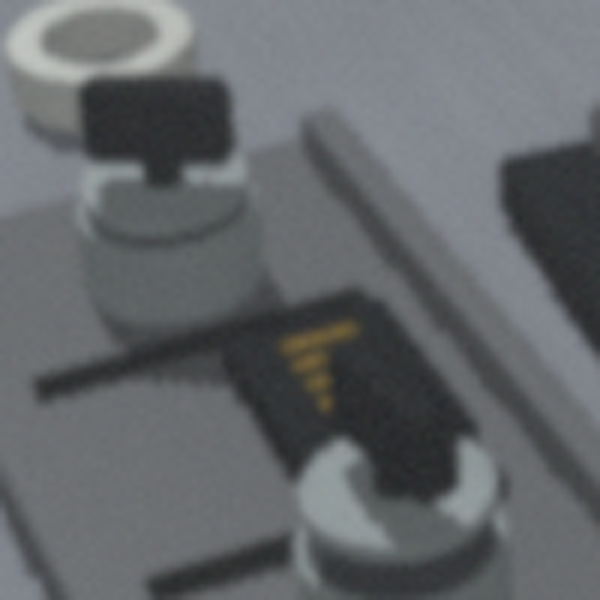

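Side view: the left head's top edge is at row ~238, cols 244–268, which matches z = 83 mm and a rightly started screw. The near screw stands about 9 mm higher, so it is crossed. Moving above the left screw first.

```bash
python3 -m inch '[{"fingers":45,"delta_pos":[23.6,-33.5,0],"turn":-0.018},{"fingers":45,"delta_pos":[23.6,-33.5,0],"turn":-0.018},{"fingers":45,"delta_pos":[23.6,-33.5,0],"turn":-0.018},{"fingers":45,"delta_pos":[23.6,-33.5,0],"turn":-0.018},{"fingers":45,"delta_pos":[23.6,-33.5,0],"turn":-0.018},{"fingers":45,"delta_pos":[23.6,-33.5,0],"turn":-0.018},{"fingers":45,"delta_pos":[23.6,-33.5,0],"turn":-0.018},{"fingers":45,"delta_pos":[23.6,-33.5,0],"turn":-0.018},{"fingers":45,"delta_pos":[23.6,-33.5,0],"turn":-0.018},{"fingers":45,"delta_pos":[23.6,-33.5,0],"turn":-0.018},{"fingers":45,"delta_pos":[23.6,-33.5,0],"turn":-0.018},{"fingers":45,"delta_pos":[23.6,-33.5,0],"turn":-0.018},{"fingers":45,"delta_pos":[23.6,-33.5,0],"turn":-0.018},{"fingers":45,"delta_pos":[23.6,-33.5,0],"turn":-0.018},{"fingers":45,"delta_pos":[0,0,0],"turn":0},{"fingers":45,"delta_pos":[0,0,0],"turn":0},{"fingers":45,"delta_pos":[0,0,0],"turn":0}]'; python3 chk.py
```

```text
clock: 2.0
ee_pos: [0.4998, 0.1072, 0.2002]
tool_rot: [0.266, 0.964, 0.0, -0.0]
force: [0.7, -0.8, -0.6]
width: 0.527
gripper_force: 0.0
t2.00 p[499.8 107.2 200.2] yaw2.604 F[ 0.7 -0.8 -0.6] Mz0.037 w0.527 g0 j6 -0.89
```

```bash
python3 -m inch '[{"fingers":45,"delta_pos":[0.7,-0.7,-25],"turn":0},{"fingers":45,"delta_pos":[0,0,-25],"turn":0},{"fingers":45,"delta_pos":[0,0,-25],"turn":0},{"fingers":45,"delta_pos":[0,0,-25],"turn":0},{"fingers":45,"delta_pos":[0,0,-24],"turn":0},{"fingers":45,"delta_pos":[0,0,-12],"turn":0},{"fingers":45,"delta_pos":[0,0,-8],"turn":0},{"fingers":45,"delta_pos":[0,0,0],"turn":0},{"fingers":45,"delta_pos":[0,0,0],"turn":0}]'>/dev/null; python3 chk.py 0 0.4 && python3 -m inch '[{"fingers":10,"delta_pos":[0,0,0],"turn":0},{"fingers":10,"delta_pos":[0,0,0],"turn":0},{"fingers":10,"delta_pos":[0,0,0],"turn":0},{"fingers":10,"delta_pos":[0,0,0],"turn":0},{"fingers":10,"delta_pos":[0,0,0],"turn":0},{"fingers":10,"delta_pos":[0,0,0],"turn":0},{"fingers":10,"delta_pos":[0,0,0],"turn":0},{"fingers":10,"delta_pos":[0,0,0],"turn":0}]' >/dev/null; python3 chk.py;python3 chk.py
```

```text
t2.90 p[501.4 106.1  57.4] yaw2.603 F[-1.   0.5 -0.4] Mz-0.011 w0.527 g0 j6 -0.89
t3.70 p[500.8 105.8  56.1] yaw2.603 F[ 0.8 -0.3  0.7] Mz-0.015 w0.122 g0 j6 -0.89
t3.70 p[500.8 105.8  56.1] yaw2.603 F[ 0.8 -0.3  0.7] Mz-0.015 w0.122 g0 j6 -0.89
```

The fingers reached 10.4 mm with no force, so they aren't holding the head. Taking a look.

```bash
python3 - <<'E'
from h import *
t,s=cam("top"),cam("side")
a=cv2.resize(t["color"][250:320,255:325],None,fx=6,fy=6,interpolation=cv2.INTER_CUBIC)
b=cv2.resize(s["color"][200:300,225:291],None,fx=5.6,fy=4.2,interpolation=cv2.INTER_CUBIC)
cv2.imwrite("pics/g1.png",np.hstack([a,b])[:,:,::-1])
E
```

```text
(no output)
```

View pics/g1.png

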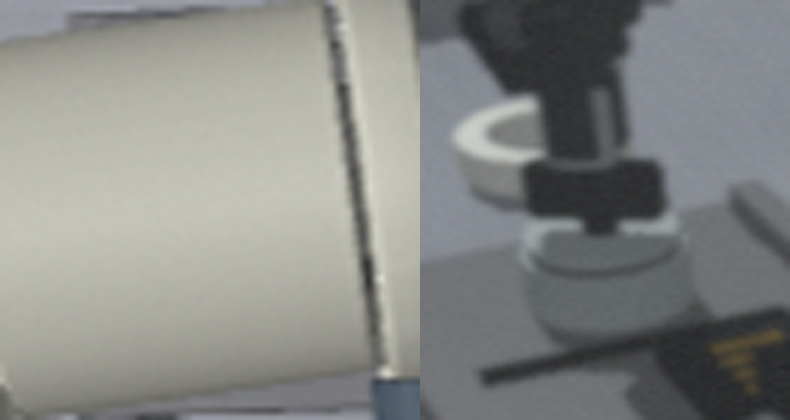

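```bash
python3 - <<'E'
from h import *
s=cam("side"); b=cv2.imread("pics/side0.png"); n=s["color"][:,:,::-1]
g=lambda i:cv2.GaussianBlur(i,(3,3),0).max(2).astype(int)
for z in(.056,.075,.083,.1): print(z,proj(s,[.5008,.1058,z]).round(1))
print("before");print(g(b)[228:262:2,238:274:2]);print("now");print(g(n)[228:262:2,238:274:2])
c=np.hstack([b[215:275,225:290],n[215:275,225:290]]); c=np.clip(c.astype(float)*3,0,255).astype(np.uint8)
cv2.imwrite("pics/g2.png",cv2.resize(c,None,fx=6,fy=6,interpolation=cv2.INTER_CUBIC))
E
```

```text
0.056 [257.1 252.4]
0.075 [256. 243.]
0.083 [255.6 239.1]
0.1 [254.6 230.5]
before
[[169 147 132 127 126 127 127 128 140 173 188 177 151 143 143 142 142 141]
 [132 122 122 124 123 124 123 122 125 161 188 179 148 143 144 141 142 141]
 [127 120 122 123 123 123 123 127 146 175 182 160 134 141 143 143 142 142]
 [160 142 131 127 123 126 138 158 178 180 159 128 124 141 143 143 141 141]
 [185 180 171 160 143 145 153 159 154 137 119 110 114 131 135 141 143 142]
 [152 158 155 118  89  86  85  84  79  75  73  73  77  83  96 129 142 142]
 [126 127 111  66  55  54  55  55  55  56  57  55  56  56  63 107 141 143]
 [124 124 106  60  52  51  51  52  51  51  53  51  52  51  57  98 140 143]
 [121 123 108  62  49  50  50  50  50  50  50  51  51  53  54  94 138 142]
 [106 108 101  64  50  50  50  49  50  50  50  51  51  51  52  85 134 140]
 [105  95  92  64  48  50  50  51  51  51  51  50  51  52  51  80 130 138]
 [128 116 114  89  62  57  58  56  52  51  50  52  55  55  59  98 131 123]
 [140 138 138 133 122 117 117 107  67  52  52  75  99  99 105 135 138 115]
 [140 140 141 152 154 137 132 124  79  52 
[... 838 characters left out ...]
 52  51  55 101 146 149]
 [127 128 113  64  49  50  49  49  49  50  50  50  50  51  54  97 145 149]
 [109 112 106  66  49  49  48  50  50  50  50  50  50  50  52  88 140 148]
 [108  99  96  67  51  49  50  52  51  51  50  50  51  49  52  82 135 144]
 [135 123 120  93  64  59  59  57  52  51  50  52  54  54  60 101 135 127]
 [147 144 144 140 126 122 121 111  69  49  53  78 102 103 109 142 145 122]
 [147 146 148 160 160 143 137 129  82  54  59  99 140 142 148 154 143 123]
 [145 143 146 160 143 110 105 104  90  80  82  98 112 112 116 117 116 122]
 [135 131 135 149 130 104 102 102 100 100 101 102 102 101 101  99  99 115]
 [120 120 131 130 114 102 102 102 102 102 100 101 101 100  98  91  94 107]]
```

View pics/g2.png

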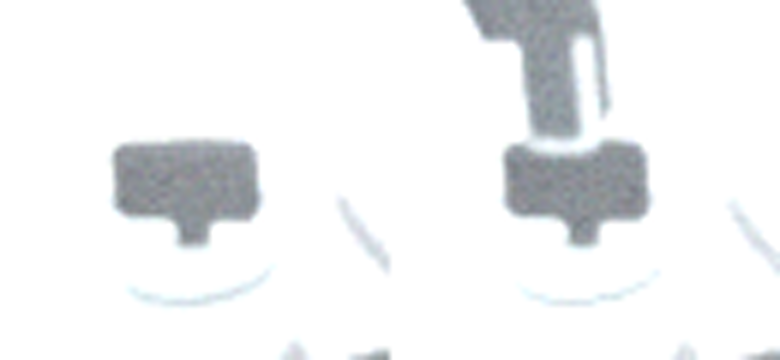

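The brightened crop shows the near fingertip ending at row ~240, on the head's top edge. The fingers are above the head, although the TCP reads z = 56 mm. I'll check the reading against the start picture.

```bash
python3 - <<'E'
from h import *
s=cam("side"); b=cv2.imread("pics/side0.png")
for z in(.187,.1998,.213,.23): 
  for e in(-.05,0,.05): print(z,e,proj(s,[.1697+e*np.cos(2.855-1.571),.5754+e*np.sin(2.855-1.571),z]).round(1))
for e in (-.012,.012):
  for z in(.056,.07,.083,.09,.1): print(e,z,proj(s,[.5008+e*.51,.1058+e*.86,z]).round(1))
cv2.imwrite("pics/g3.png",cv2.resize(np.clip(b[0:130,0:100].astype(float)*1.8,0,255).astype(np.uint8),None,fx=4.5,fy=4.5,interpolation=cv2.INTER_CUBIC))
E
```

```text
0.187 -0.05 [ 28.5 140.9]
0.187 0 [ 37.2 133.2]
0.187 0.05 [ 45.3 126.1]
0.1998 -0.05 [ 26.5 134.9]
0.1998 0 [ 35.4 127.4]
0.1998 0.05 [ 43.5 120.4]
0.213 -0.05 [ 24.5 128.6]
0.213 0 [ 33.4 121.3]
0.213 0.05 [ 41.7 114.6]
0.23 -0.05 [ 21.7 120.4]
0.23 0 [ 30.9 113.3]
0.23 0.05 [ 39.3 106.9]
-0.012 0.056 [255.4 256. ]
-0.012 0.07 [254.6 249.1]
-0.012 0.083 [253.9 242.6]
-0.012 0.09 [253.5 239. ]
-0.012 0.1 [252.9 233.9]
0.012 0.056 [258.7 248.8]
0.012 0.07 [257.9 242. ]
0.012 0.083 [257.2 235.6]
0.012 0.09 [256.8 232.1]
0.012 0.1 [256.3 227.1]
```

View pics/g3.png

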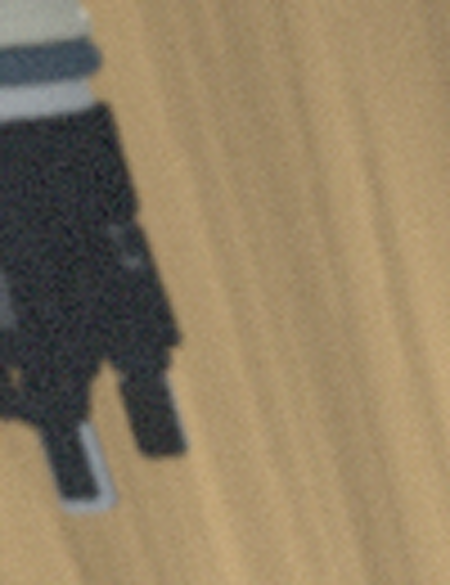

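The start picture has the tips at about (19,112) and (35,100), roughly 45 mm above the reported TCP when open. With the fingers nearly shut the gap is about 31 mm, so the real fingertips end about 31 mm behind the reported TCP. I'll allow for that: open, descend 29 mm more while watching force, then close.

```bash
python3 -m inch '[{"fingers":45,"delta_pos":[0,0,0],"turn":0},{"fingers":45,"delta_pos":[0,0,0],"turn":0},{"fingers":45,"delta_pos":[0,0,0],"turn":0},{"fingers":45,"delta_pos":[0,0,0],"turn":0},{"fingers":45,"delta_pos":[0,0,-8],"turn":0},{"fingers":45,"delta_pos":[0,0,-8],"turn":0},{"fingers":45,"delta_pos":[0,0,0],"turn":0}]'>/dev/null; python3 chk.py 0 0.3 && python3 -m inch '[{"fingers":45,"delta_pos":[0,0,-5],"turn":0},{"fingers":45,"delta_pos":[0,0,-4],"turn":0},{"fingers":45,"delta_pos":[0,0,-4],"turn":0},{"fingers":45,"delta_pos":[0,0,0],"turn":0}]' >/dev/null; python3 chk.py 0 0.3 && python3 -m inch '[{"fingers":10,"delta_pos":[0,0,0],"turn":0},{"fingers":10,"delta_pos":[0,0,0],"turn":0},{"fingers":10,"delta_pos":[0,0,0],"turn":0},{"fingers":10,"delta_pos":[0,0,0],"turn":0},{"fingers":10,"delta_pos":[0,0,0],"turn":0},{"fingers":10,"delta_pos":[0,0,0],"turn":0}]' >/dev/null; python3 chk.py
```

```text
t4.60 p[499.6 105.6  38. ] yaw2.603 F[-0.8 -0.4  0. ] Mz-0.044 w0.528 g0 j6 -0.89
t5.00 p[500.4 105.7  26.4] yaw2.603 F[-0.8  0.4  0.2] Mz-0.022 w0.529 g0 j6 -0.89
t5.60 p[501.3 106.3  27.6] yaw2.603 F[1.5 4.1 1.3] Mz-0.045 w0.148 g62 j6 -0.89
```

Gripped: 12.6 mm opening at 62 N. Next I turn clockwise in small steps, with a stop check after each one.

```bash
python3 -m inch '[{"fingers":10,"delta_pos":[0,0,0],"turn":-0.03},{"fingers":10,"delta_pos":[0,0,0],"turn":-0.03},{"fingers":10,"delta_pos":[0,0,0],"turn":0}]'>/dev/null; python3 chk.py -0.045 0.2 && python3 -m inch '[{"fingers":10,"delta_pos":[0,0,0],"turn":-0.03},{"fingers":10,"delta_pos":[0,0,0],"turn":-0.03},{"fingers":10,"delta_pos":[0,0,0],"turn":0}]'>/dev/null; python3 chk.py -0.045 0.2 && python3 -m inch '[{"fingers":10,"delta_pos":[0,0,0],"turn":-0.03},{"fingers":10,"delta_pos":[0,0,0],"turn":-0.03},{"fingers":10,"delta_pos":[0,0,0],"turn":0}]'>/dev/null; python3 chk.py -0.045 0.2 && python3 -m inch '[{"fingers":10,"delta_pos":[0,0,0],"turn":-0.03},{"fingers":10,"delta_pos":[0,0,0],"turn":-0.03},{"fingers":10,"delta_pos":[0,0,0],"turn":0}]'>/dev/null; python3 chk.py -0.045 0.2
```

```text
t5.90 p[501.3 106.2  27.6] yaw2.541 F[2.9 4.1 2.5] Mz-0.054 w0.151 g62 j6 -0.83
t6.20 p[501.2 106.2  27.5] yaw2.481 F[2.8 5.1 1.5] Mz-0.059 w0.150 g62 j6 -0.77
t6.50 p[501.2 106.2  27.4] yaw2.421 F[3.3 4.  1.2] Mz-0.065 w0.152 g62 j6 -0.71
t6.80 p[501.2 106.1  27.3] yaw2.361 F[3.  4.2 2. ] Mz-0.024 w0.147 g62 j6 -0.65
```

```bash
python3 -m inch '[{"fingers":10,"delta_pos":[0.5,0.8,0],"turn":-0.03},{"fingers":10,"delta_pos":[0,0,0],"turn":-0.03},{"fingers":10,"delta_pos":[0,0,0],"turn":0}]'>/dev/null && python3 chk.py -0.045 0.2 && python3 -m inch '[{"fingers":10,"delta_pos":[0,0,0],"turn":-0.03},{"fingers":10,"delta_pos":[0,0,0],"turn":-0.03},{"fingers":10,"delta_pos":[0,0,0],"turn":0}]'>/dev/null && python3 chk.py -0.045 0.2 && python3 -m inch '[{"fingers":10,"delta_pos":[0,0,0],"turn":-0.03},{"fingers":10,"delta_pos":[0,0,0],"turn":-0.03},{"fingers":10,"delta_pos":[0,0,0],"turn":0}]'>/dev/null && python3 chk.py -0.045 0.2 && python3 -m inch '[{"fingers":10,"delta_pos":[0,0,0],"turn":-0.03},{"fingers":10,"delta_pos":[0,0,0],"turn":-0.03},{"fingers":10,"delta_pos":[0,0,0],"turn":0}]'>/dev/null && python3 chk.py -0.045 0.2 && python3 -m inch '[{"fingers":10,"delta_pos":[0,0,0],"turn":-0.03},{"fingers":10,"delta_pos":[0,0,0],"turn":-0.03},{"fingers":10,"delta_pos":[0,0,0],"turn":0}]'>/dev/null && python3 chk.py -0.045 0.2 && python3 -m inch '[{"fingers":10,"delta_pos":[0,0,0],"turn":-0.03},{"fingers":10,"delta_pos":[0,0,0],"turn":-0.03},{"fingers":10,"delta_pos":[0,0,0],"turn":0}]'>/dev/null && python3 chk.py -0.045 0.2 && python3 -m inch '[{"fingers":10,"delta_pos":[0,0,0],"turn":-0.03},{"fingers":10,"delta_pos":[0,0,0],"turn":-0.03},{"fingers":10,"delta_pos":[0,0,0],"turn":0}]'>/dev/null && python3 chk.py -0.045 0.2 && python3 -m inch '[{"fingers":10,"delta_pos":[0,0,0],"turn":-0.03},{"fingers":10,"delta_pos":[0,0,0],"turn":-0.03},{"fingers":10,"delta_pos":[0,0,0],"turn":0}]'>/dev/null && python3 chk.py -0.045 0.2
```

```text
t7.10 p[501.2 106.2  27. ] yaw2.301 F[1.5 1.1 0.2] Mz-0.097 w0.149 g62 j6 -0.59
t7.40 p[501.1 106.3  26.8] yaw2.241 F[ 1.9  0.7 -0.3] Mz-0.052 w0.154 g62 j6 -0.53
t7.70 p[501.1 106.3  26.8] yaw2.181 F[ 1.4  0.1 -1.4] Mz-0.015 w0.152 g62 j6 -0.47
t8.00 p[501.1 106.4  27. ] yaw2.121 F[ 0.8 -1.3 -1.9] Mz0.030 w0.147 g61 j6 -0.41
t8.30 p[501.1 106.4  27. ] yaw2.061 F[-0.3 -1.6 -3.3] Mz0.028 w0.153 g61 j6 -0.35
t8.60 p[501.1 106.4  27. ] yaw2.001 F[-1.5 -2.2 -1.9] Mz-0.052 w0.149 g61 j6 -0.29
t8.90 p[501.1 106.4  27. ] yaw1.941 F[-2.1 -3.2 -2.8] Mz-0.021 w0.151 g61 j6 -0.23
t9.20 p[501.1 106.5  27. ] yaw1.881 F[-2.  -3.7 -1.2] Mz-0.042 w0.149 g61 j6 -0.17
```

```bash
python3 -m inch '[{"fingers":10,"delta_pos":[-0.3,-0.6,0],"turn":-0.03},{"fingers":10,"delta_pos":[0,0,0],"turn":-0.03},{"fingers":10,"delta_pos":[0,0,0],"turn":0}]'>/dev/null && python3 chk.py -0.045 0.2 && python3 -m inch '[{"fingers":10,"delta_pos":[0,0,0],"turn":-0.03},{"fingers":10,"delta_pos":[0,0,0],"turn":-0.03},{"fingers":10,"delta_pos":[0,0,0],"turn":0}]'>/dev/null && python3 chk.py -0.045 0.2 && python3 -m inch '[{"fingers":10,"delta_pos":[0,0,0],"turn":-0.03},{"fingers":10,"delta_pos":[0,0,0],"turn":-0.03},{"fingers":10,"delta_pos":[0,0,0],"turn":0}]'>/dev/null && python3 chk.py -0.045 0.2 && python3 -m inch '[{"fingers":10,"delta_pos":[0,0,0],"turn":-0.03},{"fingers":10,"delta_pos":[0,0,0],"turn":-0.03},{"fingers":10,"delta_pos":[0,0,0],"turn":0}]'>/dev/null && python3 chk.py -0.045 0.2 && python3 -m inch '[{"fingers":10,"delta_pos":[0,0,0],"turn":-0.03},{"fingers":10,"delta_pos":[0,0,0],"turn":-0.03},{"fingers":10,"delta_pos":[0,0,0],"turn":0}]'>/dev/null && python3 chk.py -0.045 0.2 && python3 -m inch '[{"fingers":10,"delta_pos":[0,0,0],"turn":-0.03},{"fingers":10,"delta_pos":[0,0,0],"turn":-0.03},{"fingers":10,"delta_pos":[0,0,0],"turn":0}]'>/dev/null && python3 chk.py -0.045 0.2 && python3 -m inch '[{"fingers":10,"delta_pos":[0,0,0],"turn":-0.03},{"fingers":10,"delta_pos":[0,0,0],"turn":-0.03},{"fingers":10,"delta_pos":[0,0,0],"turn":0}]'>/dev/null && python3 chk.py -0.045 0.2 && python3 -m inch '[{"fingers":10,"delta_pos":[0,0,0],"turn":-0.03},{"fingers":10,"delta_pos":[0,0,0],"turn":-0.03},{"fingers":10,"delta_pos":[0,0,0],"turn":0}]'>/dev/null && python3 chk.py -0.045 0.2
```

```text
t9.50 p[501.  106.4  27.3] yaw1.822 F[-2.8 -0.5 -2.1] Mz-0.077 w0.149 g61 j6 -0.11
t9.80 p[501.  106.3  27.2] yaw1.762 F[-1.9 -0.2 -1.6] Mz0.003 w0.150 g61 j6 -0.05
t10.10 p[500.9 106.3  27.2] yaw1.702 F[-3.1  1.1 -1.7] Mz0.173 w0.153 g62 j6 0.01
STOP
```

It rose to about +0.22 after 0.90 rad of free running, which is home. One small confirming step, then release and rise.

```bash
python3 -m inch '[{"fingers":10,"delta_pos":[0,0,0],"turn":-0.02},{"fingers":10,"delta_pos":[0,0,0],"turn":0},{"fingers":10,"delta_pos":[0,0,0],"turn":0}]'>/dev/null && python3 chk.py; python3 -m inch '[{"fingers":45,"delta_pos":[0,0,0],"turn":0},{"fingers":45,"delta_pos":[0,0,0],"turn":0},{"fingers":45,"delta_pos":[0,0,0],"turn":0},{"fingers":45,"delta_pos":[0,0,0],"turn":0},{"fingers":45,"delta_pos":[0,0,20],"turn":0},{"fingers":45,"delta_pos":[0,0,25],"turn":0},{"fingers":45,"delta_pos":[0,0,25],"turn":0},{"fingers":45,"delta_pos":[0,0,25],"turn":0},{"fingers":45,"delta_pos":[0,0,25],"turn":0},{"fingers":45,"delta_pos":[0,0,0],"turn":0}]'>/dev/null; python3 chk.py
```

```text
t10.40 p[500.9 106.2  27.2] yaw1.683 F[-3.6  1.  -1.9] Mz0.220 w0.154 g62 j6 0.03
t11.40 p[503.1 106.2 151.9] yaw1.683 F[ 0.1  0.5 -0.3] Mz0.007 w0.525 g0 j6 0.03
```

```bash
python3 -m inch '[{"fingers":45,"delta_pos":[1,-30,0],"turn":0.015},{"fingers":45,"delta_pos":[1,-30,0],"turn":0.015},{"fingers":45,"delta_pos":[1,-30,0],"turn":0.015},{"fingers":45,"delta_pos":[1,-30,0],"turn":0.014},{"fingers":45,"delta_pos":[1,-30,0],"turn":0.014},{"fingers":45,"delta_pos":[0.5,-30,0],"turn":0},{"fingers":45,"delta_pos":[0,0,0],"turn":0},{"fingers":45,"delta_pos":[0,0,0],"turn":0},{"fingers":45,"delta_pos":[0,0,0],"turn":0}]'>/dev/null; python3 chk.py; python3 - <<'E'
from h import *
s=cam("side")
c=np.clip(s["color"][215:345,220:330].astype(float)*1.8,0,255).astype(np.uint8)
cv2.imwrite("pics/g4.png",cv2.resize(c,None,fx=4.5,fy=4.5,interpolation=cv2.INTER_CUBIC)[:,:,::-1])
E
```

```text
t12.30 p[506.4 -73.2 146.7] yaw1.756 F[ 0.6 -0.1  0.2] Mz0.010 w0.525 g0 j6 -0.40
```

View pics/g4.png

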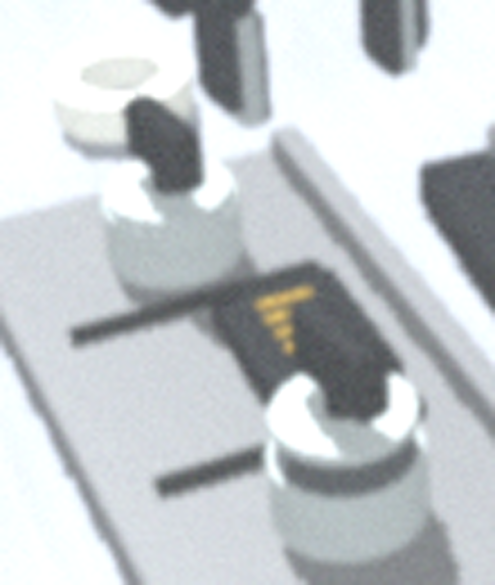

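The left flange now sits flush on its collar, with no dark line at about crop (175,225). The right screw still shows its wide gap. Descending on the right screw and gripping.

```bash
python3 -m inch '[{"fingers":45,"delta_pos":[0,-0.3,-25],"turn":0},{"fingers":45,"delta_pos":[0,0,-25],"turn":0},{"fingers":45,"delta_pos":[0,0,-25],"turn":0},{"fingers":45,"delta_pos":[0,0,-15],"turn":0},{"fingers":45,"delta_pos":[0,0,-10],"turn":0},{"fingers":45,"delta_pos":[0,0,-5],"turn":0},{"fingers":45,"delta_pos":[0,0,-5],"turn":0},{"fingers":45,"delta_pos":[0,0,0],"turn":0},{"fingers":45,"delta_pos":[0,0,0],"turn":0}]'>/dev/null; python3 chk.py 0 0.3 && python3 -m inch '[{"fingers":10,"delta_pos":[0,0,0],"turn":0},{"fingers":10,"delta_pos":[0,0,0],"turn":0},{"fingers":10,"delta_pos":[0,0,0],"turn":0},{"fingers":10,"delta_pos":[0,0,0],"turn":0},{"fingers":10,"delta_pos":[0,0,0],"turn":0},{"fingers":10,"delta_pos":[0,0,0],"turn":0}]' >/dev/null; python3 chk.py
```

```text
t13.25 p[507.  -74.4  38. ] yaw1.756 F[-0.5  0.7  0.1] Mz-0.014 w0.528 g0 j6 -0.40
t13.85 p[507.  -74.4  37.7] yaw1.756 F[1.8 0.9 3.4] Mz0.039 w0.152 g62 j6 -0.40
```

Gripped. This one is plainly crossed, so I turn it anticlockwise to its back stop in small checked steps.

```bash
python3 -m inch '[{"fingers":10,"delta_pos":[0,0,0],"turn":0.03},{"fingers":10,"delta_pos":[0,0,0],"turn":0.03},{"fingers":10,"delta_pos":[0,0,0],"turn":0}]'>/dev/null && python3 chk.py 0.02 0.2 && python3 -m inch '[{"fingers":10,"delta_pos":[0,0,0],"turn":0.03},{"fingers":10,"delta_pos":[0,0,0],"turn":0.03},{"fingers":10,"delta_pos":[0,0,0],"turn":0}]'>/dev/null && python3 chk.py 0.02 0.2 && python3 -m inch '[{"fingers":10,"delta_pos":[0,0,0],"turn":0.03},{"fingers":10,"delta_pos":[0,0,0],"turn":0.03},{"fingers":10,"delta_pos":[0,0,0],"turn":0}]'>/dev/null && python3 chk.py 0.02 0.2 && python3 -m inch '[{"fingers":10,"delta_pos":[0,0,0],"turn":0.03},{"fingers":10,"delta_pos":[0,0,0],"turn":0.03},{"fingers":10,"delta_pos":[0,0,0],"turn":0}]'>/dev/null && python3 chk.py 0.02 0.2 && python3 -m inch '[{"fingers":10,"delta_pos":[0,0,0],"turn":0.03},{"fingers":10,"delta_pos":[0,0,0],"turn":0.03},{"fingers":10,"delta_pos":[0,0,0],"turn":0}]'>/dev/null && python3 chk.py 0.02 0.2 && python3 -m inch '[{"fingers":10,"delta_pos":[0,0,0],"turn":0.03},{"fingers":10,"delta_pos":[0,0,0],"turn":0.03},{"fingers":10,"delta_pos":[0,0,0],"turn":0}]'>/dev/null && python3 chk.py 0.02 0.2 && python3 -m inch '[{"fingers":10,"delta_pos":[0,0,0],"turn":0.03},{"fingers":10,"delta_pos":[0,0,0],"turn":0.03},{"fingers":10,"delta_pos":[0,0,0],"turn":0}]'>/dev/null && python3 chk.py 0.02 0.2 && python3 -m inch '[{"fingers":10,"delta_pos":[0,0,0],"turn":0.03},{"fingers":10,"delta_pos":[0,0,0],"turn":0.03},{"fingers":10,"delta_pos":[0,0,0],"turn":0}]'>/dev/null && python3 chk.py 0.02 0.2
```

```text
t14.15 p[507.1 -74.3  37.5] yaw1.817 F[3.7 0.8 3.5] Mz0.137 w0.150 g62 j6 -0.46
t14.45 p[507.  -74.3  36.9] yaw1.878 F[ 4.4 -0.   0. ] Mz0.064 w0.146 g61 j6 -0.52
t14.75 p[507.  -74.3  36.6] yaw1.938 F[ 6.7 -0.4 -1.4] Mz0.063 w0.152 g61 j6 -0.58
t15.05 p[507.1 -74.3  36.5] yaw1.998 F[ 8.  -0.4 -2.5] Mz0.068 w0.148 g61 j6 -0.64
t15.35 p[507.1 -74.2  36.5] yaw2.058 F[ 7.6 -0.  -2.8] Mz0.054 w0.149 g61 j6 -0.70
t15.65 p[507.2 -74.2  36.5] yaw2.118 F[ 7.   0.5 -2.9] Mz-0.002 w0.149 g61 j6 -0.76
t15.95 p[507.2 -74.2  36.6] yaw2.178 F[ 7.2 -0.5 -2.7] Mz0.007 w0.151 g61 j6 -0.82
t16.25 p[507.3 -74.1  36.6] yaw2.238 F[ 7.8 -0.1 -2.8] Mz0.005 w0.150 g61 j6 -0.88
```

Free so far (0.48 rad). I'll ease off the sideways force by shifting +x and carry on.

```bash
python3 -m inch '[{"fingers":10,"delta_pos":[1.2,0,0],"turn":0.03},{"fingers":10,"delta_pos":[0,0,0],"turn":0.03},{"fingers":10,"delta_pos":[0,0,0],"turn":0}]'>/dev/null && python3 chk.py 0.02 0.18 && python3 -m inch '[{"fingers":10,"delta_pos":[0,0,0],"turn":0.03},{"fingers":10,"delta_pos":[0,0,0],"turn":0.03},{"fingers":10,"delta_pos":[0,0,0],"turn":0}]'>/dev/null && python3 chk.py 0.02 0.18 && python3 -m inch '[{"fingers":10,"delta_pos":[0,0,0],"turn":0.03},{"fingers":10,"delta_pos":[0,0,0],"turn":0.03},{"fingers":10,"delta_pos":[0,0,0],"turn":0}]'>/dev/null && python3 chk.py 0.02 0.18 && python3 -m inch '[{"fingers":10,"delta_pos":[0,0,0],"turn":0.03},{"fingers":10,"delta_pos":[0,0,0],"turn":0.03},{"fingers":10,"delta_pos":[0,0,0],"turn":0}]'>/dev/null && python3 chk.py 0.02 0.18 && python3 -m inch '[{"fingers":10,"delta_pos":[0,0,0],"turn":0.03},{"fingers":10,"delta_pos":[0,0,0],"turn":0.03},{"fingers":10,"delta_pos":[0,0,0],"turn":0}]'>/dev/null && python3 chk.py 0.02 0.18 && python3 -m inch '[{"fingers":10,"delta_pos":[0,0,0],"turn":0.03},{"fingers":10,"delta_pos":[0,0,0],"turn":0.03},{"fingers":10,"delta_pos":[0,0,0],"turn":0}]'>/dev/null && python3 chk.py 0.02 0.18 && python3 -m inch '[{"fingers":10,"delta_pos":[0,0,0],"turn":0.03},{"fingers":10,"delta_pos":[0,0,0],"turn":0.03},{"fingers":10,"delta_pos":[0,0,0],"turn":0}]'>/dev/null && python3 chk.py 0.02 0.18 && python3 -m inch '[{"fingers":10,"delta_pos":[0,0,0],"turn":0.03},{"fingers":10,"delta_pos":[0,0,0],"turn":0.03},{"fingers":10,"delta_pos":[0,0,0],"turn":0}]'>/dev/null && python3 chk.py 0.02 0.18
```

```text
t16.55 p[507.5 -74.1  36.4] yaw2.297 F[ 4.9  0.3 -3.1] Mz0.017 w0.155 g61 j6 -0.94
t16.85 p[507.5 -74.2  36.4] yaw2.357 F[ 5.3  0.5 -4.5] Mz-0.161 w0.148 g61 j6 -1.00
STOP
```

```bash
python3 -m inch '[{"fingers":10,"delta_pos":[0,0,0],"turn":0.02},{"fingers":10,"delta_pos":[0,0,0],"turn":0},{"fingers":10,"delta_pos":[0,0,0],"turn":0}]'>/dev/null && python3 chk.py; python3 -m inch '[{"fingers":45,"delta_pos":[0,0,0],"turn":0},{"fingers":45,"delta_pos":[0,0,0],"turn":0},{"fingers":45,"delta_pos":[0,0,0],"turn":0},{"fingers":45,"delta_pos":[0,0,0],"turn":0},{"fingers":45,"delta_pos":[0,0,0],"turn":0},{"fingers":45,"delta_pos":[0,0,0],"turn":0}]'>/dev/null; python3 chk.py; python3 - <<'E'
from h import *
s=cam("side")
c=np.clip(s["color"][255:365,250:360].astype(float)*1.8,0,255).astype(np.uint8)
cv2.imwrite("pics/g5.png",cv2.resize(c,None,fx=4.5,fy=4.5,interpolation=cv2.INTER_CUBIC)[:,:,::-1])
E
```

```text
t17.15 p[507.5 -74.1  36.4] yaw2.376 F[ 6.  -0.  -3.3] Mz-0.188 w0.155 g61 j6 -1.02
t17.75 p[507.7 -74.3  37.2] yaw2.376 F[-0.1 -0.3  0. ] Mz-0.025 w0.530 g0 j6 -1.02
```

View pics/g5.png

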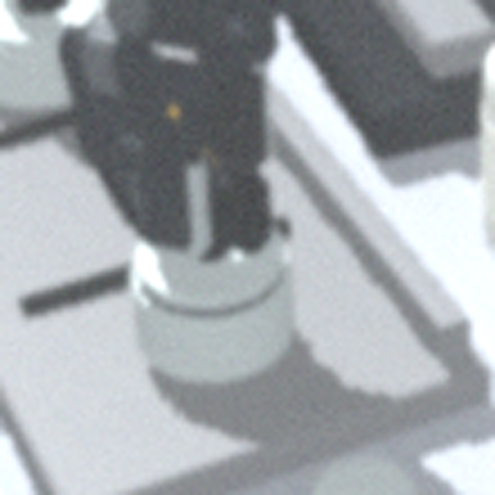

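It dropped: the right flange now stands only a thin line (~3 mm) above the collar at crop (215,310). That was my tenth picture, so checks are numeric from here. Descend 9.5 mm, regrip, and run it in clockwise.

```bash
python3 -m inch '[{"fingers":45,"delta_pos":[0.3,0,-5],"turn":0},{"fingers":45,"delta_pos":[0,0,-4.5],"turn":0},{"fingers":45,"delta_pos":[0,0,0],"turn":0},{"fingers":45,"delta_pos":[0,0,0],"turn":0}]'>/dev/null; python3 chk.py 0 0.3 && python3 -m inch '[{"fingers":10,"delta_pos":[0,0,0],"turn":0},{"fingers":10,"delta_pos":[0,0,0],"turn":0},{"fingers":10,"delta_pos":[0,0,0],"turn":0},{"fingers":10,"delta_pos":[0,0,0],"turn":0},{"fingers":10,"delta_pos":[0,0,0],"turn":0},{"fingers":10,"delta_pos":[0,0,0],"turn":0}]' >/dev/null; python3 chk.py -0.02 0.2 && python3 -m inch '[{"fingers":10,"delta_pos":[0,0,0],"turn":-0.03},{"fingers":10,"delta_pos":[0,0,0],"turn":-0.03},{"fingers":10,"delta_pos":[0,0,0],"turn":0}]'>/dev/null && python3 chk.py -0.02 0.2 && python3 -m inch '[{"fingers":10,"delta_pos":[0,0,0],"turn":-0.03},{"fingers":10,"delta_pos":[0,0,0],"turn":-0.03},{"fingers":10,"delta_pos":[0,0,0],"turn":0}]'>/dev/null && python3 chk.py -0.02 0.2 && python3 -m inch '[{"fingers":10,"delta_pos":[0,0,0],"turn":-0.03},{"fingers":10,"delta_pos":[0,0,0],"turn":-0.03},{"fingers":10,"delta_pos":[0,0,0],"turn":0}]'>/dev/null && python3 chk.py -0.02 0.2 && python3 -m inch '[{"fingers":10,"delta_pos":[0,0,0],"turn":-0.03},{"fingers":10,"delta_pos":[0,0,0],"turn":-0.03},{"fingers":10,"delta_pos":[0,0,0],"turn":0}]'>/dev/null && python3 chk.py -0.02 0.2 && python3 -m inch '[{"fingers":10,"delta_pos":[0,0,0],"turn":-0.03},{"fingers":10,"delta_pos":[0,0,0],"turn":-0.03},{"fingers":10,"delta_pos":[0,0,0],"turn":0}]'>/dev/null && python3 chk.py -0.02 0.2 && python3 -m inch '[{"fingers":10,"delta_pos":[0,0,0],"turn":-0.03},{"fingers":10,"delta_pos":[0,0,0],"turn":-0.03},{"fingers":10,"delta_pos":[0,0,0],"turn":0}]'>/dev/null && python3 chk.py -0.02 0.2
```

```text
t18.20 p[507.8 -74.2  27.3] yaw2.376 F[0.  0.7 0.4] Mz-0.024 w0.529 g0 j6 -1.02
t18.80 p[508.2 -74.5  28. ] yaw2.376 F[-0.  -1.9  1.4] Mz-0.198 w0.147 g61 j6 -1.02
t19.10 p[508.2 -74.6  28. ] yaw2.314 F[ 0.1 -1.8  3.3] Mz-0.050 w0.151 g60 j6 -0.96
t19.40 p[508.1 -74.6  27.9] yaw2.254 F[-0.8 -2.9  3.8] Mz-0.017 w0.148 g60 j6 -0.90
t19.70 p[508.  -74.6  27.9] yaw2.194 F[-1.5 -4.5  3.3] Mz-0.025 w0.149 g60 j6 -0.84
t20.00 p[508.  -74.6  27.8] yaw2.134 F[-1.1 -5.1  5.1] Mz-0.084 w0.152 g60 j6 -0.77
t20.30 p[507.8 -74.3  27.7] yaw2.074 F[-2.1 -3.7  5.2] Mz-0.054 w0.154 g60 j6 -0.71
t20.60 p[507.7 -74.4  27.6] yaw2.014 F[-3.2 -3.8  5.5] Mz-0.030 w0.151 g60 j6 -0.65
```

```bash
python3 -m inch '[{"fingers":10,"delta_pos":[-0.4,-0.6,0.6],"turn":-0.03},{"fingers":10,"delta_pos":[0,0,0],"turn":-0.03},{"fingers":10,"delta_pos":[0,0,0],"turn":0}]'>/dev/null && python3 chk.py -0.03 0.2 && python3 -m inch '[{"fingers":10,"delta_pos":[0,0,0],"turn":-0.03},{"fingers":10,"delta_pos":[0,0,0],"turn":-0.03},{"fingers":10,"delta_pos":[0,0,0],"turn":0}]'>/dev/null && python3 chk.py -0.03 0.2 && python3 -m inch '[{"fingers":10,"delta_pos":[0,0,0],"turn":-0.03},{"fingers":10,"delta_pos":[0,0,0],"turn":-0.03},{"fingers":10,"delta_pos":[0,0,0],"turn":0}]'>/dev/null && python3 chk.py -0.03 0.2 && python3 -m inch '[{"fingers":10,"delta_pos":[0,0,0],"turn":-0.03},{"fingers":10,"delta_pos":[0,0,0],"turn":-0.03},{"fingers":10,"delta_pos":[0,0,0],"turn":0}]'>/dev/null && python3 chk.py -0.03 0.2 && python3 -m inch '[{"fingers":10,"delta_pos":[0,0,0],"turn":-0.03},{"fingers":10,"delta_pos":[0,0,0],"turn":-0.03},{"fingers":10,"delta_pos":[0,0,0],"turn":0}]'>/dev/null && python3 chk.py -0.03 0.2 && python3 -m inch '[{"fingers":10,"delta_pos":[0,0,0],"turn":-0.03},{"fingers":10,"delta_pos":[0,0,0],"turn":-0.03},{"fingers":10,"delta_pos":[0,0,0],"turn":0}]'>/dev/null && python3 chk.py -0.03 0.2 && python3 -m inch '[{"fingers":10,"delta_pos":[0,0,0],"turn":-0.03},{"fingers":10,"delta_pos":[0,0,0],"turn":-0.03},{"fingers":10,"delta_pos":[0,0,0],"turn":0}]'>/dev/null && python3 chk.py -0.03 0.2 && python3 -m inch '[{"fingers":10,"delta_pos":[0,0,0],"turn":-0.03},{"fingers":10,"delta_pos":[0,0,0],"turn":-0.03},{"fingers":10,"delta_pos":[0,0,0],"turn":0}]'>/dev/null && python3 chk.py -0.03 0.2
```

```text
t20.90 p[507.5 -74.5  27.9] yaw1.954 F[-0.2 -1.6  2.5] Mz-0.072 w0.150 g60 j6 -0.60
t21.20 p[507.4 -74.6  28. ] yaw1.894 F[-0.7 -1.6  1.3] Mz-0.111 w0.150 g59 j6 -0.54
t21.50 p[507.4 -74.7  28. ] yaw1.834 F[-2.3 -1.   0.9] Mz-0.063 w0.150 g59 j6 -0.48
t21.80 p[507.3 -74.7  28.1] yaw1.774 F[-2.2  0.1  1.8] Mz-0.102 w0.149 g59 j6 -0.42
t22.10 p[507.3 -74.8  28.1] yaw1.714 F[-3.6  0.5  1. ] Mz-0.009 w0.151 g59 j6 -0.36
t22.40 p[507.2 -74.8  28.1] yaw1.654 F[-5.2 -0.   0.2] Mz-0.043 w0.150 g59 j6 -0.30
t22.70 p[507.1 -74.8  28. ] yaw1.595 F[-5.4  0.5  1.6] Mz-0.026 w0.151 g59 j6 -0.24
t23.00 p[507.  -74.8  27.9] yaw1.535 F[-5.3  0.   0.8] Mz-0.021 w0.152 g59 j6 -0.18
```

```bash
python3 chk.py -0.03 0.2 && python3 -m inch '[{"fingers":10,"delta_pos":[0,0,0],"turn":-0.03},{"fingers":10,"delta_pos":[0,0,0],"turn":-0.03},{"fingers":10,"delta_pos":[0,0,0],"turn":0}]'>/dev/null && python3 chk.py -0.03 0.2 && python3 -m inch '[{"fingers":10,"delta_pos":[0,0,0],"turn":-0.03},{"fingers":10,"delta_pos":[0,0,0],"turn":-0.03},{"fingers":10,"delta_pos":[0,0,0],"turn":0}]'>/dev/null && python3 chk.py -0.03 0.2 && python3 -m inch '[{"fingers":10,"delta_pos":[0,0,0],"turn":-0.03},{"fingers":10,"delta_pos":[0,0,0],"turn":-0.03},{"fingers":10,"delta_pos":[0,0,0],"turn":0}]'>/dev/null && python3 chk.py -0.03 0.2 && python3 -m inch '[{"fingers":10,"delta_pos":[0,0,0],"turn":-0.03},{"fingers":10,"delta_pos":[0,0,0],"turn":-0.03},{"fingers":10,"delta_pos":[0,0,0],"turn":0}]'>/dev/null && python3 chk.py -0.03 0.2 && python3 -m inch '[{"fingers":10,"delta_pos":[0,0,0],"turn":-0.03},{"fingers":10,"delta_pos":[0,0,0],"turn":-0.03},{"fingers":10,"delta_pos":[0,0,0],"turn":0}]'>/dev/null && python3 chk.py -0.03 0.2
```

```text
t23.00 p[507.  -74.8  27.9] yaw1.535 F[-5.3  0.   0.8] Mz-0.021 w0.152 g59 j6 -0.18
t23.30 p[506.9 -74.8  27.8] yaw1.475 F[-5.2 -0.9  0.4] Mz-0.045 w0.150 g59 j6 -0.12
t23.60 p[506.8 -74.8  27.7] yaw1.415 F[-6.2  0.1  0. ] Mz-0.071 w0.148 g59 j6 -0.06
t23.90 p[506.7 -74.7  27.4] yaw1.355 F[-5.7 -0.  -1.2] Mz-0.063 w0.151 g59 j6 0.00
t24.20 p[506.6 -74.8  27.2] yaw1.295 F[-5.9  0.  -1.2] Mz-0.002 w0.149 g59 j6 0.06
t24.50 p[506.5 -74.7  27. ] yaw1.235 F[-5.1  1.1 -2.2] Mz0.029 w0.147 g59 j6 0.12
```

```bash
python3 -m inch '[{"fingers":10,"delta_pos":[-0.8,0,0],"turn":-0.03},{"fingers":10,"delta_pos":[0,0,0],"turn":-0.03},{"fingers":10,"delta_pos":[0,0,0],"turn":0}]'>/dev/null && python3 chk.py -0.03 0.2 && python3 -m inch '[{"fingers":10,"delta_pos":[0,0,0],"turn":-0.03},{"fingers":10,"delta_pos":[0,0,0],"turn":-0.03},{"fingers":10,"delta_pos":[0,0,0],"turn":0}]'>/dev/null && python3 chk.py -0.03 0.2 && python3 -m inch '[{"fingers":10,"delta_pos":[0,0,0],"turn":-0.03},{"fingers":10,"delta_pos":[0,0,0],"turn":-0.03},{"fingers":10,"delta_pos":[0,0,0],"turn":0}]'>/dev/null && python3 chk.py -0.03 0.2 && python3 -m inch '[{"fingers":10,"delta_pos":[0,0,0],"turn":-0.03},{"fingers":10,"delta_pos":[0,0,0],"turn":-0.03},{"fingers":10,"delta_pos":[0,0,0],"turn":0}]'>/dev/null && python3 chk.py -0.03 0.2 && python3 -m inch '[{"fingers":10,"delta_pos":[0,0,0],"turn":-0.03},{"fingers":10,"delta_pos":[0,0,0],"turn":-0.03},{"fingers":10,"delta_pos":[0,0,0],"turn":0}]'>/dev/null && python3 chk.py -0.03 0.2 && python3 -m inch '[{"fingers":10,"delta_pos":[0,0,0],"turn":-0.03},{"fingers":10,"delta_pos":[0,0,0],"turn":-0.03},{"fingers":10,"delta_pos":[0,0,0],"turn":0}]'>/dev/null && python3 chk.py -0.03 0.2
```

```text
t24.80 p[506.4 -74.7  27.8] yaw1.174 F[-4.1  1.5 -2.3] Mz-0.061 w0.150 g59 j6 0.18
t25.10 p[506.3 -74.7  27.9] yaw1.114 F[-5.4  0.  -2. ] Mz-0.038 w0.151 g59 j6 0.24
t25.40 p[506.3 -74.7  27.9] yaw1.054 F[-5.9  1.1 -2.5] Mz-0.056 w0.152 g59 j6 0.30
t25.70 p[506.2 -74.6  27.8] yaw0.994 F[-6.6  1.7 -2.9] Mz-0.040 w0.146 g59 j6 0.36
t26.00 p[506.1 -74.5  27.8] yaw0.934 F[-7.2  1.3 -1.1] Mz-0.005 w0.153 g59 j6 0.42
t26.30 p[506.  -74.5  27.8] yaw0.874 F[-5.1  1.7 -2.5] Mz-0.023 w0.150 g59 j6 0.48
```

1.50 rad and still free. I'll go on in finer steps, easing off the sideways load.

```bash
python3 -m inch '[{"fingers":10,"delta_pos":[-1,0.2,0],"turn":-0.03},{"fingers":10,"delta_pos":[0,0,0],"turn":0},{"fingers":10,"delta_pos":[0,0,0],"turn":0}]'>/dev/null && python3 chk.py -0.03 0.2 && python3 -m inch '[{"fingers":10,"delta_pos":[0,0,0],"turn":-0.03},{"fingers":10,"delta_pos":[0,0,0],"turn":0},{"fingers":10,"delta_pos":[0,0,0],"turn":0}]'>/dev/null && python3 chk.py -0.03 0.2 && python3 -m inch '[{"fingers":10,"delta_pos":[0,0,0],"turn":-0.03},{"fingers":10,"delta_pos":[0,0,0],"turn":0},{"fingers":10,"delta_pos":[0,0,0],"turn":0}]'>/dev/null && python3 chk.py -0.03 0.2 && python3 -m inch '[{"fingers":10,"delta_pos":[0,0,0],"turn":-0.03},{"fingers":10,"delta_pos":[0,0,0],"turn":0},{"fingers":10,"delta_pos":[0,0,0],"turn":0}]'>/dev/null && python3 chk.py -0.03 0.2
python3 - <<'E'
from h import *
s=cam("side"); g=cv2.GaussianBlur(s["color"],(3,3),0).max(2)
b=cv2.imread("pics/side0.png").max(2)
# column profiles down the front of both collars (flange / gap / rim)
for nm,p in(("L",[.5005,.1065]),("R",[.5065,-.0742])):
    u=proj(s,[*p,.045]); d=np.array([0,0]);
    f=proj(s,[p[0]-.009,p[1]-.0215,.045]); x=int(round(f[0]))
    print(nm,f.round(1),"now",g[int(f[1])-12:int(f[1])+12,x-1:x+2].mean(1).astype(int))
    print("   start",b[int(f[1])-12:int(f[1])+12,x-1:x+2].mean(1).astype(int))
E
```

```text
t26.60 p[505.9 -74.5  28.1] yaw0.846 F[-3.7  1.6 -3.4] Mz-0.036 w0.151 g59 j6 0.51
t26.90 p[505.9 -74.5  28.1] yaw0.816 F[-3.1  2.  -4.5] Mz0.042 w0.150 g59 j6 0.54
t27.20 p[505.8 -74.5  28.1] yaw0.786 F[-2.3  1.8 -4.7] Mz0.167 w0.150 g59 j6 0.57
t27.50 p[505.8 -74.6  28.2] yaw0.756 F[-1.8  2.4 -5.9] Mz0.213 w0.148 g58 j6 0.60
STOP
L [256.1 264.7] now [ 53  53  53  53  51  51  52  54  58  68  82  92  96  98 102 105 107 107
 107 107 106 107 107 107]
   start [ 52  51  50  59  79  94  97  97  97  98 100  98  87  77  88  99 101 101
 100 100 100 101 101 101]
R [296.6 324.4] now [ 70  85  96 101 102 103 103 104 105 105 101  91  85  90 100 106 108 108
 108 109 108 107 107 107]
   start [ 96  96  97  99 102  97  83  65  58  58  58  59  68  83  95 100 101 101
 100 100 100 100 101 100]
```

The torque climbs 0.1 N m per 0.03 rad, up to +0.24: that's home. Release, rise, and check the gap numerically.

```bash
python3 -m inch '[{"fingers":45,"delta_pos":[0,0,0],"turn":0},{"fingers":45,"delta_pos":[0,0,0],"turn":0},{"fingers":45,"delta_pos":[0,0,0],"turn":0},{"fingers":45,"delta_pos":[0,0,0],"turn":0},{"fingers":45,"delta_pos":[0,0,15],"turn":0},{"fingers":45,"delta_pos":[0,0,20],"turn":0},{"fingers":45,"delta_pos":[0,0,25],"turn":0},{"fingers":45,"delta_pos":[0,0,30],"turn":0},{"fingers":45,"delta_pos":[0,0,30],"turn":0},{"fingers":45,"delta_pos":[0,0,30],"turn":0},{"fingers":45,"delta_pos":[0,0,0],"turn":0}]'>/dev/null; python3 chk.py
python3 - <<'E'
from h import *
s=cam("side"); g=cv2.GaussianBlur(s["color"],(3,3),0).max(2)
for nm,p in(("L",[.5005,.1065]),("R",[.5065,-.0742])):
    f=proj(s,[p[0]-.009,p[1]-.0215,.045]); x=int(round(f[0])); y=int(f[1])
    for dx in(-6,0,6): print(nm,dx,g[y-20:y+10,x+dx-1:x+dx+2].mean(1).astype(int))
E
```

```text
t28.65 p[507.9 -75.2 185.3] yaw0.756 F[0.4 0.4 0.2] Mz0.032 w0.529 g0 j6 0.60
L -6 [ 56  57  57  57  61  77 105 135 155 158 151 146 148 156 162 166 167 166
 158 141 124 115 112 110 108 108 108 108 108 108]
L 0 [ 58  57  55  54  53  52  52  52  54  55  56  57  61  71  88 101 106 110
 117 121 118 113 110 109 109 109 108 108 109 109]
L 6 [ 72  65  62  60  59  59  58  57  57  58  58  62  77  99 114 118 114 109
 107 107 108 108 109 108 108 108 108 108 108 108]
R -6 [ 51  50  50  50  50  50  50  50  50  51  56  76 110 139 150 146 134 122
 114 110 109 109 109 108 108 108 108 108 108 107]
R 0 [ 49  50  51  51  51  51  50  50  51  56  67  83  95 101 104 104 104 105
 107 108 109 108 107 108 109 109 109 108 109 109]
R 6 [128 142 139 125 110 104 103 103 103 103 104 103 104 104 104 104 105 105
 106 107 107 108 109 109 109 107 107 108 108 108]
```

```bash
python3 -c "
from plant import arm
print(arm.hand_in())"
```

```text
the job is handed in; nothing more can be done
None
```

I ran both hand screws home until the torque rose about 0.25 N m; the last side image shows no gap under either flange, the crossed right-hand screw was backed off and restarted first, and the job is handed in at about 29 s, though that screw took about 1.6 rad rather than the expected 1.4 and I did not re-check the things around the base by picture.

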